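# Swap the battery pack on the instrument's battery shoe

## Robot

A 6-joint arm with a two-finger parallel gripper is mounted at the origin on a cart in front of the work surface, level with it; the furniture and walls round the work are solid. World frame = base frame: x ahead of the robot, y to its left, z up, the work surface at z = 0. Lengths are in m, angles in rad, forces in N, time in s.
With the tool pointing down it reaches from about 0.25 to 0.775 m from the base axis. Payload 4 kg.
Tool frame: the origin (TCP) lies at the very end of the fingers, on their centre line; the grasp point (between the pads) lies 19 mm behind it (robot.tcp_to_grasp is the distance from the TCP to the grasp point, in m); z points along the fingers, y is the line along which they close (so a half turn about z gives the same grasp; the last joint's range is limited). The gripper opens to 94 mm and grips with 3 to 60 N. Pads are 16 mm wide; open, the fingers measure 119 mm over their backs; the gripper's body (75 mm by 177 mm) begins 78 mm behind the grasp point.
Start: joints at [-0.103, 0.087, 1.371, -0, 1.684, -0.103], TCP at [0.55, -0, 0.174] pointing down, gripper open.
Joint ranges: [-3.1, 3.1], [-0.76, 2.03], [0.27, 2.55], [-1.08, 4.22], [0.17, 2.65], [-2.57, 2.57]. Speed limits (rad/s): [2.79, 2.79, 3.14, 3.14, 3.14, 3.14].

## Interface

Orientations are given as [roll, pitch, yaw] about the fixed x, y, z axes, in that order (R = Rz(yaw) Ry(pitch) Rx(roll)).
In Python, from bench import robot gives the robot as it stands.
- The arm moves only by the shell command python3 nudge.py 'ROWS'. ROWS is 1 to 20 rows, parted by semicolons, with the numbers parted by spaces; each row has 5 numbers: the finger opening in m, then dx, dy, dz in m, then a turn about the tool's z in rad; each row shifts and turns the commanded pose from where the row before left it, along the tool's axes as they then stand; what a row does not reach is not made up. A row lasts 1/12 s, in which the tool goes at most 0.0417 m and 0.125 rad, less where a joint would pass 70% of its speed; a pose out of reach is approached as far as the arm can. The fingers move at their own pace and stop on an object; the grip force is fixed at half the most. Time passes only in rows, so rows that do not move let the fingers close. It prints the time, the measured TCP pose, the force, the opening and the grip force at its end. Input that does not fit is refused with a message, and nothing moves.
- robot.get_obs(): the state, without advancing time (a new reading comes with each control period).
- robot.snapshot(name): name is "scene" or "side" or "wrist"; returns a dict with "color" (384x512x3 uint8, blue, green, red), "fx", "fy", "cx", "cy" (pixels), "extrinsics" (4x4, takes a point from world to camera coordinates). Camera axes: x right, y down, z forward; pixel columns grow to the right and rows downward; lengths in m; the calibration is good to about 2 mm. A picture is of the moment at which its call begins. There is no depth.
- robot.close_job(): hands the job in; it is judged then, once.
The state is a dict: "time": time; "joint_positions": joint angles; "qvel": joint speeds; "joint_torque": joint torques, N m; "tool_pos": TCP position; "ee_rot": TCP orientation; "wrist_force": force on the tool from outside, world axes, zero at the start; "wrist_torque": the same for the moment, N m; "width": finger opening in m; "finger_force": force on a finger pad.
Only numpy, scipy, OpenCV 4.12 (cv2) and the standard library are available. Lean on these libraries where they do the work, as an engineer would, in place of code of your own. Each camera call takes 0.05 s, during which the arm holds its last target. There are 200 camera calls.

## Task

Change the battery pack: slide the spent pack (red top) off the battery shoe, stand it on its base in the open drawer and push the drawer fully shut. Slide the fresh pack (green top) onto the rails of the shoe, fully home, so that the detent rollers click into its notches and hold it. Leave the jar and the two bottles standing where they are.

Things in the scene. Friction and masses are not known exactly. Their poses are not given: they have to be found in the camera images.
- shoe: Battery shoe fixed to the worktop, 250 x 104 mm: flat grey deck, top at z = 8 mm, with a white end housing 54 mm high at +x (stop face at x = 88.5 mm). Origin: centre of underside; +x = direction in which a pack slides on, z up. Rails with lips from x = -5 to 88.5 mm; x = -125 to -5 mm is an open landing deck. A pack enters or leaves the rails only by sliding along x over the landing deck.
- shoe_home (a point): Point on the deck (z = 8 mm) under the centre of a fully seated pack, at x = +40 mm of the shoe; axes as the shoe's. Here two rail walls (inner faces y = +-32.5 mm) carry lips that overhang inwards to y = +-26.5 mm, 19 to 24 mm above the worktop; a pack's flanges run under them with 2 mm play above and 1.5 mm at each side.
- shoe_mouth (a point): Point on the landing deck (z = 8 mm) at x = -70 mm of the shoe, 110 mm before home; axes as the shoe's. A pack centred here is wholly clear of the lips and can be lifted or set down (clear when its centre is at x below -55 mm). Two orange guides, 16 mm high, flare from the rail walls at x = -5 mm out to y = +-47 mm at x = -38 mm.
- roller_left (a joint): Sprung detent roller (18 mm diameter) in the +y rail wall beside shoe_home, moving sideways: 0 = fully out (in a pack's notch, or no pack), about 0.003 m while a pack's flange rubs past. Spring 3 N when out, 1 N more per mm. A pack needs about 10 to 15 N along x to pass the two rollers, either way.
- roller_right (a joint): The same in the -y rail wall.
- spent_pack: Battery pack with red top, 95 mm long (x), 46 mm wide (y), 60 mm high, black, 0.2 to 0.4 kg; flanges 9 mm high at its foot widen it to 62 mm, each with a 16 mm notch at mid-length, so either end can go first. Origin: centre of underside, z up. Grip it across the 46 mm width, fingertips 20 mm or more above its base to stay above the lips. Starts seated on the shoe, held by the rollers.
- fresh_pack: Battery pack with green top, otherwise the same. It starts upright on the worktop, at the left; its place and that of the green-capped jar may be exchanged.
- unit_drawer0 (a joint): Opening of the only drawer of the small grey drawer unit at the right (its drawer opens sideways, towards the shoe), in m: 0 = shut, about 0.15 at most; it starts open 0.12 to 0.14. Slides with about 1 N of friction plus 4 N per m/s and stays where it is left.
- unit_drawer0_handle (a point): Middle of the drawer's bar handle (11 mm thick, 100 mm long, level), about 86 mm above the worktop; moves with the drawer. x = direction in which the drawer is pushed shut, y along the bar, z up. The front panel's face is 35 mm behind the bar (+x); its top is about 112 mm above the worktop.
- drawer_floor (a point): Point on the drawer's inner floor, 26 mm above the worktop, moving with the drawer; axes as the handle's. Inside: 57 mm to -x (front panel), 117 mm to +x, 69 mm to either side; walls rise to 102 mm above the worktop. Unit 180 mm wide, its top at 124 mm; with the drawer open 0.12 m, up to 55 mm to +x is clear of the unit's top.
- green_jar: Specimen jar with green cap, 51 mm diameter, 62 mm high, loose. Origin: centre of its underside. Bystander.
- amber_bottle: Amber bottle with brown cap, 42 mm diameter, 103 mm high, loose, between the shoe and the fresh pack's places. Origin: centre of its underside. Bystander.
- white_bottle: White bottle, 54 mm diameter, 118 mm high, loose, at the far left. Origin: centre of its underside. Bystander.

How it is judged:
At the end, for the whole second after the job is handed in: Fresh pack on the shoe within 3 mm of home along the rail (4 mm sideways, 3 mm in height), both detent rollers out in its notches (under 2 mm); spent pack upright on the floor of the drawer, drawer shut to 6 mm; both at rest; jar and bottles within 30 mm of their places (x of fresh_pack in the frame of shoe_home between -0.003 and 0.003 m and y of fresh_pack in the frame of shoe_home between -0.004 and 0.004 m and z of fresh_pack in the frame of shoe_home between -0.003 and 0.003 m and angle between the x axis of fresh_pack and the x axis of shoe, either way round below 0.06 rad and value of joint each of roller_left, roller_right below 0.002 m and y of spent_pack in the frame of drawer_floor between -0.06 and 0.06 m and x of spent_pack in the frame of drawer_floor between -0.06 and 0.07 m and z of spent_pack in the frame of drawer_floor between -0.012 and 0.012 m and angle between spent_pack's own z axis and vertical below 0.2 rad and value of joint unit_drawer0 below 0.006 m and linear speed of fresh_pack below 0.01 m/s and linear speed of spent_pack below 0.02 m/s); the robot touches nothing.
It fails at once if a bystander (green_jar, amber_bottle, white_bottle) is shifted by more than 30 mm or tipped over (distance of any of green_jar, amber_bottle, white_bottle from where it was at the start of the episode above 0.03 m or angle between any of green_jar, amber_bottle, white_bottle's own z axis and vertical above 0.4 rad).
It also fails if it takes over 67 s, if anything falls off the work surface, if the arm or the gripper's body presses on something with over 40 N, if the wrist force passes 120 N, or if a joint passes its speed limit or range.

## Working session

There is one attempt and no reset: what is moved stays moved. The work goes in short steps, Python scripts to look and compute and a shell command to move; the robot and the scene stay as the last step left them, time stands still between calls to the robot, and variables do not carry over. Pictures are saved under pics/ and viewed, at most 10 in all, crops included, and the job is handed in when it is done.

```bash
ls; mkdir -p pics; python3 - <<'E'
from bench import robot
import cv2,numpy as np
o=robot.get_obs(); print(o['time'],o['tool_pos'],o['ee_rot'],o['width'])
for n in("scene","side"):
    s=robot.snapshot(n); cv2.imwrite(f"pics/{n}0.png",s['color']); print(n,s['fx'],s['fy'],s['cx'],s['cy'],np.round(s['extrinsics'],3).tolist())
E
```

```text
bench.py
nudge.py
pics
0.0 [5.49374377e-01 5.07593387e-05 1.72608749e-01] [-3.13938908e+00 -2.14231090e-04  1.57078251e+00] 0.0938943398325885
scene 493.12537788363704 493.12537788363704 254.79887813431765 189.45236564107788 [[0.803, 0.596, 0.004, -0.451], [0.475, -0.636, -0.608, -0.179], [-0.359, 0.49, -0.794, 1.86], [0.0, 0.0, 0.0, 1.0]]
side 437.1751699682629 437.1751699682629 257.490721917329 197.1783461640597 [[-0.934, -0.358, -0.01, 0.498], [-0.226, 0.61, -0.759, 0.158], [0.278, -0.706, -0.651, 1.658], [0.0, 0.0, 0.0, 1.0]]
```

View pics/scene0.png

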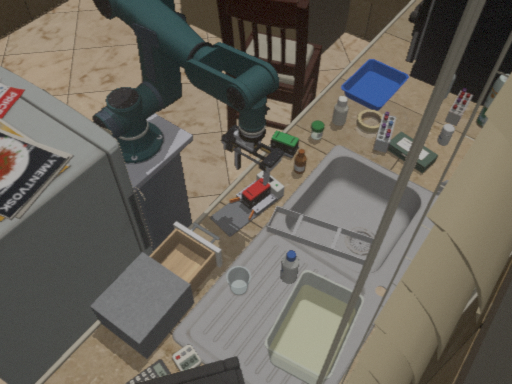

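View pics/side0.png

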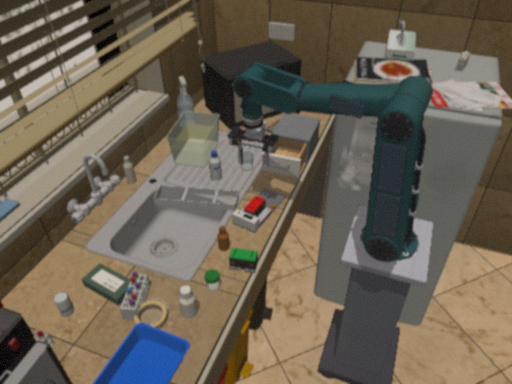

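```bash
cat > h.py <<'E'
from bench import robot
import cv2,numpy as np
def ray(s,u,v,z):
    E=s['extrinsics'];R=E[:3,:3];t=E[:3,3];c=-R.T@t
    d=R.T@np.array([(u-s['cx'])/s['fx'],(v-s['cy'])/s['fy'],1.]); return c+d*(z-c[2])/d[2]
def proj(s,p):
    E=s['extrinsics'];q=E[:3,:3]@np.asarray(p)+E[:3,3]; return np.array([s['fx']*q[0]/q[2]+s['cx'],s['fy']*q[1]/q[2]+s['cy']])
def plan(s,z,x0,x1,y0,y1,res=0.001):
    "top view of the plane z: rows grow with -x, columns with -y"
    W=int((y1-y0)/res);H=int((x1-x0)/res)
    w=np.array([(x1,y1),(x1,y0),(x0,y0),(x0,y1)]);src=np.float32([proj(s,(a,b,z)) for a,b in w])
    M=cv2.getPerspectiveTransform(src,np.float32([(0,0),(W,0),(W,H),(0,H)]))
    return cv2.warpPerspective(s['color'],M,(W,H),flags=cv2.INTER_CUBIC)
E
python3 - <<'E'
from h import *
S={n:robot.snapshot(n) for n in("scene","side","wrist")}
cv2.imwrite('pics/wrist0.png',S['wrist']['color'])
a=cv2.resize(S['scene']['color'][90:350,90:370],None,fx=2,fy=2,interpolation=cv2.INTER_CUBIC)
cv2.imwrite('pics/crop0.png',a)
for n in S:
    s=S[n]; hsv=cv2.cvtColor(s['color'],cv2.COLOR_BGR2HSV);H,Sa,V=cv2.split(hsv)
    for nm,m,z in(('red',((H<8)|(H>172))&(Sa>150)&(V>80),.068),('green',(H>50)&(H<80)&(Sa>130)&(V>60),.06)):
        k,l,st,ce=cv2.connectedComponentsWithStats(m.astype(np.uint8))
        for i in range(1,k):
            if st[i,4]>60: print(n,nm,st[i].tolist(),ce[i].round(1),ray(s,*ce[i],z).round(4))
E
```

```text
scene red [0, 88, 24, 30, 169] [10.3 99. ] [-0.491  -0.1649  0.068 ]
scene red [243, 179, 26, 21, 264] [255.1 189.5] [0.5272 0.0469 0.068 ]
side red [431, 91, 16, 16, 80] [438.9 100.4] [-0.0982 -1.0557  0.068 ]
side red [245, 196, 20, 18, 196] [254.3 204. ] [0.5221 0.064  0.068 ]
side green [230, 249, 27, 13, 246] [243.3 254.7] [0.4645 0.3172 0.06  ]
side green [206, 271, 12, 11, 104] [211.5 275.6] [0.5282 0.44   0.06  ]
wrist red [209, 84, 52, 90, 3194] [234.3 128.6] [0.5271 0.056  0.068 ]
```

View pics/crop0.png

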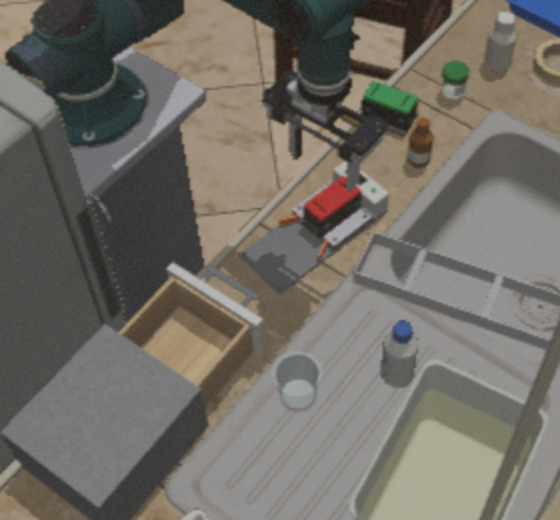

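View pics/wrist0.png

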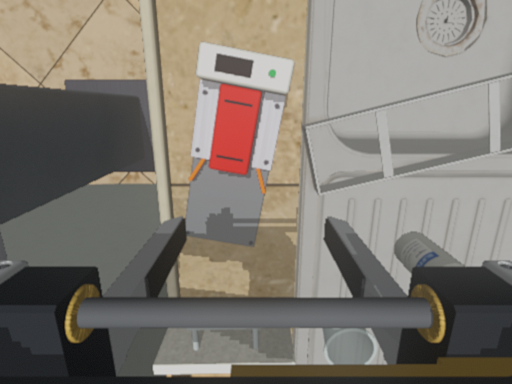

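```bash
python3 - <<'E'
from h import *
s=robot.snapshot("wrist"); np.set_printoptions(suppress=True,precision=4)
H,Sa,V=cv2.split(cv2.cvtColor(s['color'],cv2.COLOR_BGR2HSV))
m=(((H<8)|(H>172))&(Sa>150)&(V>60)).astype(np.uint8)
c=max(cv2.findContours(cv2.morphologyEx(m,cv2.MORPH_CLOSE,np.ones((7,7))),0,2)[0],key=cv2.contourArea)[:,0,:]
P=np.float32([ray(s,u,v,.068)[:2] for u,v in c]); r=cv2.minAreaRect(P*1000); print('red',r, cv2.boxPoints(r).round(1).tolist())
for n,u,v,z in(('deck',187,236,.008),('deck',256,246,.008),('hous',201,43,.054),('hous',293,60,.054),('hous near',283,94,.054),('hous near',197,80,.054)): print(n,ray(s,u,v,z))
sc=robot.snapshot("scene")
print('wrist cam',-s['extrinsics'][:3,:3].T@s['extrinsics'][:3,3])
for n,u,v,z in(('front',175,224,.112),('front',221,251,.112),('bar',194,224,.086),('bar',217,239,.086),('back in',145,259,.102),('backR',190,290,.102)): print(n,ray(sc,u,v,z))
E
```

```text
red ((526.7061157226562, 53.81233596801758), (91.2400131225586, 43.04728317260742), 79.53984832763672) [[497.29998779296875, 12.899999618530273], [539.5999755859375, 5.0], [556.2000122070312, 94.80000305175781], [513.7999877929688, 102.5999984741211]]
deck [ 0.4518 -0.1003  0.008 ]
deck [ 0.5512 -0.1161  0.008 ]
hous [0.493  0.1433 0.054 ]
hous [0.5902 0.1268 0.054 ]
hous near [0.5805 0.0923 0.054 ]
hous near [0.4867 0.1068 0.054 ]
wrist cam [0.5499 0.0793 0.3843]
front [ 0.4302 -0.2326  0.112 ]
front [ 0.602  -0.2224  0.112 ]
bar [ 0.4633 -0.1864  0.086 ]
bar [ 0.5552 -0.186   0.086 ]
back in [ 0.4369 -0.3717  0.102 ]
backR [ 0.6073 -0.3677  0.102 ]
```

```bash
python3 nudge.py '0.094 0 0 0 0.085;0.094 0 0 0 0.084;0.094 0.025 -0.015 0.01 0;0.094 0.025 -0.015 0.03 0;0.094 0 0 0.035 0;0.094 0 0 0.035 0;0.094 0 0 0.028 0;0.094 0 0 0 0;0.094 0 0 0 0'; python3 - <<'E'
from h import *
cv2.imwrite('pics/w1.png',robot.snapshot('wrist')['color']); o=robot.get_obs(); print(o['tool_pos'],o['ee_rot'],o['wrist_force'])
E
```

```text
time: 1.1
tool_pos: [0.5275, 0.0543, 0.0346]
ee_rot: [-3.138, 0.001, 1.402]
wrist_force: [0.4, -0.4, 0.6]
width: 0.0938
finger_force: 0.0
[0.52950933 0.05417439 0.03690793] [ 3.14066938e+00 -1.69920715e-04  1.40171910e+00] [ 0.67177432 -0.06618437  0.45624682]
```

View pics/w1.png

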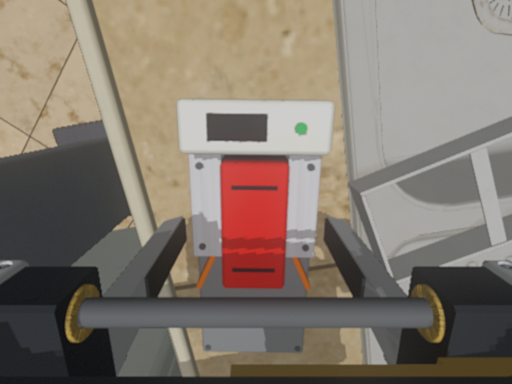

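```bash
python3 nudge.py '0.03 0 0 0 0;0.03 0 0 0 0;0.03 0 0 0 0;0.03 0 0 0 0;0.03 0 0 0 0;0.03 0 0 0 0'; python3 nudge.py '0.03 -0.01 0 0 0;0.03 -0.01 0 0 0;0.03 -0.015 0 0 0;0.03 -0.015 0 0 0;0.03 -0.02 0 0 0;0.03 -0.02 0 0 0;0.03 -0.02 0 0 0;0.03 -0.01 0 0 0;0.03 0 0 0 0;0.03 0 0 0 0'
```

```text
time: 1.65
tool_pos: [0.5292, 0.0542, 0.0364]
ee_rot: [3.141, -0.0, 1.402]
wrist_force: [0.5, -0.1, -0.2]
width: 0.0573
finger_force: 0.0
time: 2.48
tool_pos: [0.5097, -0.0675, 0.0388]
ee_rot: [3.138, 0.005, 1.4]
wrist_force: [-4.5, -4.0, 12.6]
width: 0.0317
finger_force: 12.6
```

```bash
python3 - <<'E'
from h import *
cv2.imwrite('pics/w2.png',robot.snapshot('wrist')['color']); o=robot.get_obs(); print(o['tool_pos'],o['ee_rot'],o['wrist_force'],o['width'],o['finger_force'])
E
```

```text
[ 0.50950004 -0.06742625  0.0390496 ] [3.13807908 0.00523377 1.40012975] [-4.48426715 -3.72169658 11.00222388] 0.03080960910365351 12.291183473425917
```

View pics/w2.png

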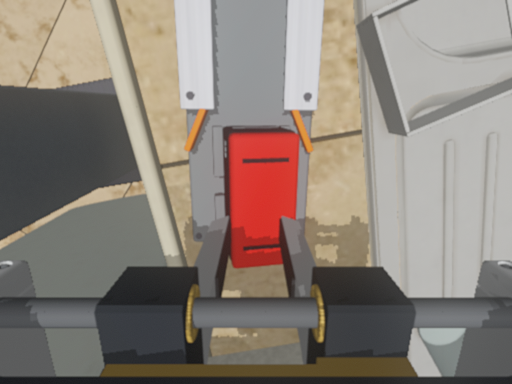

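```bash
python3 nudge.py '0.09 0 0 0 0;0.09 0 0 0 0;0.09 0 0 0 0;0.09 0 0 0 0;0.09 0 0 0 0;0.09 0 0 0 0;0.09 0 0 0 0;0.09 0 0 0 0;0.09 0 0 0 0;0.09 0 0 0 0'; python3 - <<'E'
from h import *
s=robot.snapshot('wrist');cv2.imwrite('pics/w3.png',s['color']); o=robot.get_obs(); print(o['tool_pos'],o['ee_rot'],o['wrist_force'])
H,Sa,V=cv2.split(cv2.cvtColor(s['color'],cv2.COLOR_BGR2HSV))
m=(((H<8)|(H>172))&(Sa>150)&(V>60)).astype(np.uint8)
c=max(cv2.findContours(cv2.morphologyEx(m,cv2.MORPH_CLOSE,np.ones((7,7))),0,2)[0],key=cv2.contourArea)[:,0,:]
P=np.float32([ray(s,u,v,.068)[:2] for u,v in c]); r=cv2.minAreaRect(P*1000); print('red',r,c.min(0),c.max(0),cv2.minAreaRect(c))
E
```

```text
time: 3.37
tool_pos: [0.5095, -0.065, 0.0367]
ee_rot: [3.139, 0.001, 1.401]
wrist_force: [0.6, -2.4, 3.9]
width: 0.0894
finger_force: 2.1
[ 0.50949032 -0.06487889  0.03658352] [3.13937846e+00 1.28603097e-03 1.40143016e+00] [ 0.66930352 -1.99452453  5.49903814]
red ((542.3507690429688, -60.957923889160156), (103.04557037353516, 38.59756851196289), 80.02550506591797) [272 137] [336 281] ((303.6198425292969, 208.90402221679688), (60.66630935668945, 145.68577575683594), 1.9091522693634033)
```

View pics/w3.png

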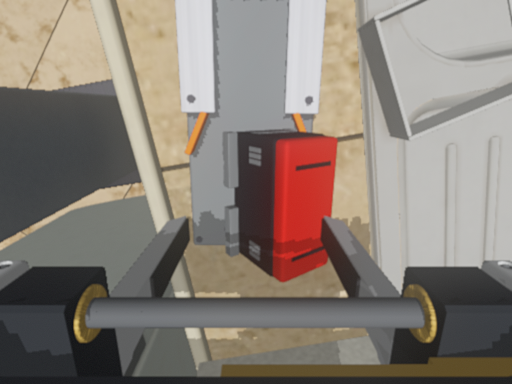

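```bash
python3 - <<'E'
from h import *
np.set_printoptions(suppress=True,precision=3)
s=robot.snapshot('wrist'); o=robot.get_obs(); p=o['tool_pos']; print(s['fx'],s['cx'],s['cy'])
print('tcp',proj(s,p)); t=np.array([.169,.9857,0]);y=np.array([.9857,-.169,0])
for w in(.045,-.045): print(proj(s,p+y*w),proj(s,p+y*w+[0,0,.03]))
sh=np.array([.5015,-.108,0])
for X in(-125,-5,88.5): print(X,[proj(s,sh+t*(X+125)/1000+y*d+[0,0,.008]).round(0).tolist() for d in(-.052,.052)])
print(s['extrinsics'][:3,:3])
sd=robot.snapshot('side'); a=sd['color'][160:240,200:300]; sc=robot.snapshot('scene')['color'][165:245,200:300]
cv2.imwrite('pics/m4.png',cv2.resize(np.hstack([a,sc]),None,fx=4,fy=4,interpolation=cv2.INTER_CUBIC))
E
```

```text
285.6027910321587 254.70097184564753 187.83638516472666
tcp [254.687 210.967]
[311.853 210.954] [320.339 226.409]
[197.48 210.98] [189.131 226.452]
-125 [[198.0, 245.0], [310.0, 245.0]]
-5 [[190.0, 110.0], [318.0, 110.0]]
88.5 [[182.0, -25.0], [326.0, -24.0]]
[[ 0.986 -0.169  0.002]
 [-0.163 -0.947  0.276]
 [-0.045 -0.272 -0.961]]
```

View pics/m4.png

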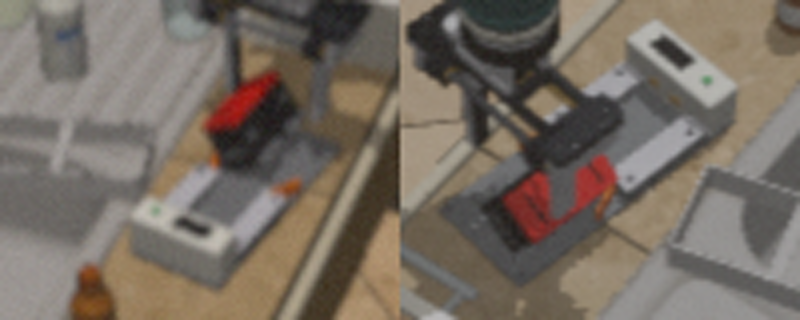

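```bash
cat >> h.py <<'E'
def rect(kind,z,s=None,name='wrist'):
    s=s or robot.snapshot(name); H,Sa,V=cv2.split(cv2.cvtColor(s['color'],cv2.COLOR_BGR2HSV))
    m=((H<8)|(H>172))&(Sa>150)&(V>60) if kind=='red' else (H>45)&(H<85)&(Sa>120)&(V>50)
    c=max(cv2.findContours(cv2.morphologyEx(m.astype(np.uint8),cv2.MORPH_CLOSE,np.ones((7,7))),0,2)[0],key=cv2.contourArea)[:,0,:]
    P=np.float32([ray(s,u,v,z)[:2] for u,v in c])*1000; r=cv2.minAreaRect(P); o=robot.get_obs()
    print(kind,np.round(r[0],1),np.round(r[1],1),round(r[2],1),'px',c.min(0),c.max(0)); print('tcp',o['tool_pos'].round(4),o['ee_rot'].round(3),'F',o['wrist_force'].round(1),'w',round(o['width'],4),round(o['finger_force'],1),'t',o['time'])
E
python3 nudge.py '0.09 0 -0.006 0 0;0.09 0 -0.006 0 0;0.09 0 -0.006 0 0;0.09 0 0 0 0'; python3 -c "
from h import *
rect('red',.068)"
```

```text
time: 3.9
tool_pos: [0.4925, -0.062, 0.0388]
ee_rot: [3.136, 0.002, 1.402]
wrist_force: [-0.7, -3.4, 10.8]
width: 0.0899
finger_force: 5.4
red [526.3 -56.5] [99.5 43.6] 79.8 px [270 137] [341 275]
tcp [ 0.4928 -0.062   0.0388] [3.136e+00 2.000e-03 1.402e+00] F [-0.8 -2.6 11.1] w 0.0901 5.5 t 3.95
```

```bash
python3 - <<'E'
from h import *
w=robot.snapshot('wrist')['color'][90:300,150:400]; a=robot.snapshot('side')['color'][170:230,230:290]; b=robot.snapshot('scene')['color'][175:235,210:270]
w=cv2.resize(w,(400,336)); a=cv2.resize(a,(380,380),interpolation=cv2.INTER_CUBIC); b=cv2.resize(b,(380,380),interpolation=cv2.INTER_CUBIC)
c=np.zeros((590,790,3),np.uint8); c[:336,:400]=w; c[:380,405:785]=a; c=c; d=cv2.resize(b,(250,250)); c[338:588,:250]=d
cv2.imwrite('pics/m5.png',c)
E
```

```text
(no output)
```

View pics/m5.png

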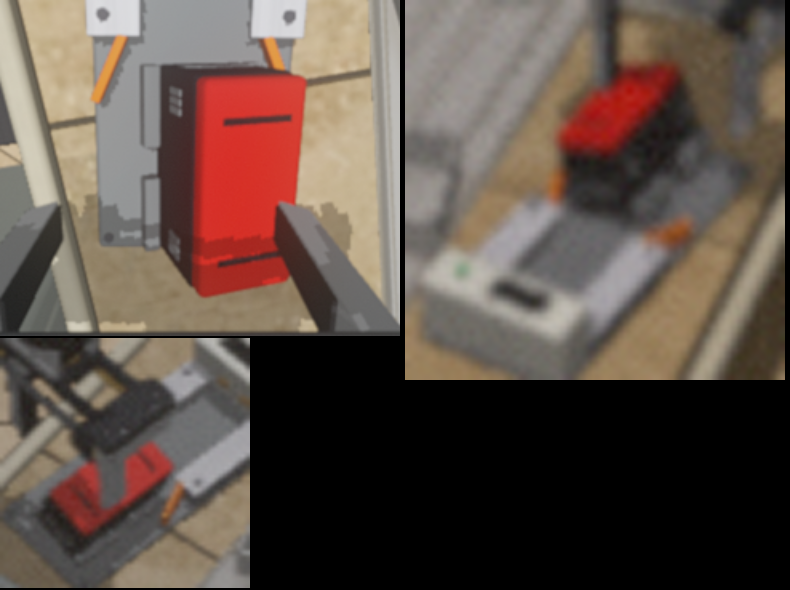

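```bash
python3 nudge.py '0.094 0 -0.001 -0.006 0;0.094 0 0 -0.006 0;0.094 0 0 -0.006 0;0.094 0 0 -0.006 0;0.094 0 0 -0.01 0;0.094 0 0 -0.01 0;0.094 0 0 -0.01 0;0.094 0 0 -0.02 0;0.094 0 0 -0.02 0;0.094 0 0 -0.02 0;0.094 0 0 0 0;0.094 0 0 0 0'; python3 -c "
from h import *
rect('red',.068)"
```

```text
time: 5.1
tool_pos: [0.491, -0.0611, 0.1515]
ee_rot: [3.138, 0.0, 1.402]
wrist_force: [-0.7, -0.0, -0.1]
width: 0.0939
finger_force: 0.0
red [505.2 -48.3] [90.3 43.5] 80.2 px [245 126] [287 210]
tcp [ 0.49   -0.0609  0.1499] [3.141 0.    1.402] F [-0.3  0.1 -0.2] w 0.0939 0.0 t 5.15
```

```bash
python3 nudge.py '0.094 0.0155 0.013 0.03 0;0.094 0 0 0.035 0;0.094 0 0 0.03 0;0.07 0 0 0.017 0;0.05 0 0 0 0;0.04 0 0 0 0;0.04 0 0 0 0;0.04 0 0 0 0;0.04 0 0 0 0;0.04 0 0 0 0;0.04 0 0 0 0;0.04 0 0 0 0;0.04 0 0 0 0;0.04 0 0 0 0'; python3 - <<'E'
from h import *
rect('red',.068)
s=robot.snapshot('scene'); im=plan(s,.112,.38,.66,-.45,-.15,.0005)
for i in range(0,im.shape[0],40): cv2.line(im,(0,i),(im.shape[1],i),(255,255,0) if i%200 else (0,0,255),1)
for i in range(0,im.shape[1],40): cv2.line(im,(i,0),(i,im.shape[0]),(255,255,0) if i%200 else (0,0,255),1)
cv2.imwrite('pics/plan.png',im)
E
```

```text
time: 6.32
tool_pos: [0.5055, -0.0478, 0.0381]
ee_rot: [3.141, 0.0, 1.402]
wrist_force: [-0.1, -0.1, 0.9]
width: 0.0399
finger_force: 0.0
red [505.7 -47.9] [92.4 45. ] 80.3 px [223 160] [289 285]
tcp [ 0.5054 -0.0478  0.038 ] [ 3.141 -0.     1.402] F [-0.   0.2 -0.4] w 0.0398 0.0 t 6.3667
```

View pics/plan.png

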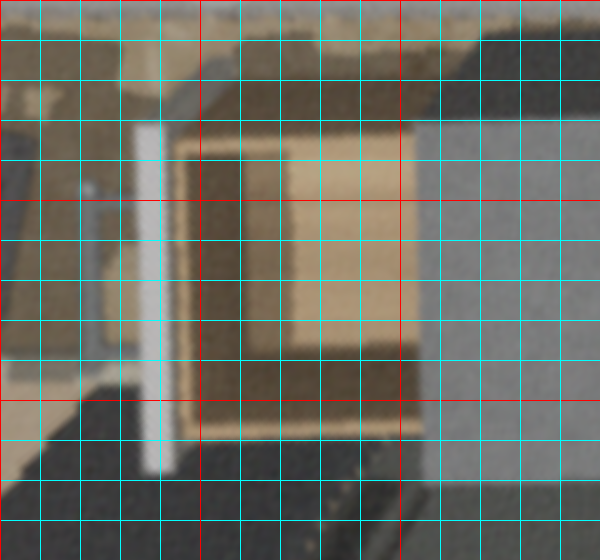

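```bash
python3 nudge.py '0.04 0 0 0.002 0;0.04 0 0 0 0'; python3 nudge.py '0.04 0 0 0.003 0;0.04 0 0 0 0';  python3 -c "
from h import *
rect('red',.068)
s=robot.snapshot('scene'); p=robot.get_obs()['tool_pos']
print(proj(s,p),proj(s,p+[0,0,.03]))"
```

```text
time: 6.58
tool_pos: [0.5058, -0.0479, 0.0366]
ee_rot: [3.141, 0.0, 1.402]
wrist_force: [-0.7, -0.2, 3.6]
width: 0.04
finger_force: 1.8
time: 6.75
tool_pos: [0.5059, -0.0478, 0.0365]
ee_rot: [3.14, 0.0, 1.402]
wrist_force: [-6.1, 1.1, 15.5]
width: 0.0404
finger_force: 8.0
red [506. -48.] [91.8 44.7] 80.3 px [222 161] [288 286]
tcp [ 0.5059 -0.0479  0.0365] [3.14  0.    1.402] F [-5.3  1.2 15.8] w 0.04 7.9 t 6.8
[232.75793173 210.56840762] [232.47093302 205.27225429]
```

```bash
python3 nudge.py '0.094 0 0 -0.02 0;0.094 0 0 0 0;0.094 0 0 0 0;0.094 0 0 0 0;0.094 0 0 0 0;0.094 0 0 0 0;0.094 0 0 0 0;0.094 0 0 0 0;0.094 0 0 0 0;0.094 0 0 0.01 0;0.094 0 0 0.013 0;0.094 0 0 0.012 0;0.094 0 0 0.009 0;0.04 0 0 0 0;0.04 0 0 0 0;0.04 0 0 0 0;0.04 0 0 0 0;0.04 0 0 0 0;0.04 0 0 0 0;0.04 0 0 0 0'; python3 nudge.py '0.04 0 0 0 0;0.04 0 0 0 0;0.04 0 0 0 0';  python3 -c "
from h import *
rect('red',.068)"
```

```text
time: 8.52
tool_pos: [0.5058, -0.0478, 0.0094]
ee_rot: [3.141, -0.0, 1.402]
wrist_force: [-0.1, 0.2, -0.7]
width: 0.0504
finger_force: 0.0
time: 8.77
tool_pos: [0.5057, -0.0479, 0.0092]
ee_rot: [3.141, 0.0, 1.402]
wrist_force: [0.1, -1.2, 1.1]
width: 0.0453
finger_force: 30.0
red [506.7 -42.2] [81.4 45.1] 80.3 px [216 169] [294 297]
tcp [ 0.5057 -0.0478  0.0092] [3.141 0.    1.402] F [0.7 0.4 2.2] w 0.0457 30.0 t 8.8167
```

```bash
python3 nudge.py '0.04 0 0 -0.02 0;0.04 0 0 -0.035 0;0.04 0 0 -0.04 0;0.04 0 0 -0.04 0;0.04 -0.02 0.004 -0.01 0;0.04 -0.035 0.0068 0 0;0.04 -0.035 0.0068 0 0;0.04 -0.035 0.0068 0 0;0.04 -0.035 0.0068 0 0;0.04 -0.035 0.0068 0 0;0.04 -0.035 0.0068 0 0;0.04 -0.0147 0.0031 0 0;0.04 0 0 0 0.115;0.04 0 0 0 0.115;0.04 0 0 0 0.115;0.04 0 0 0 0.115;0.04 0 0 0 0.115;0.04 0 0 0 0.115'; python3 nudge.py '0.04 0 0 0 0.115;0.04 0 0 0 0.115;0.04 0 0 0 0.115;0.04 0 0 0 0.115;0.04 0 0 0 0.115;0.04 0 0 0 0.115;0.04 0 0 0 0'; python3 -c "
from h import *
rect('red',.21)
print(robot.get_obs()['joint_positions'].round(2))"
```

```text
time: 10.32
tool_pos: [0.511, -0.2962, 0.1525]
ee_rot: [-3.139, 0.0, 0.706]
wrist_force: [0.3, -1.0, -3.1]
width: 0.0457
finger_force: 30.0
time: 10.9
tool_pos: [0.511, -0.2963, 0.1526]
ee_rot: [-3.14, 0.002, 0.02]
wrist_force: [-0.5, 0.8, -2.8]
width: 0.0456
finger_force: 30.0
red [ 516.9 -297.3] [82.2 44.8] 1.2 px [216 169] [294 297]
tcp [ 0.5111 -0.2963  0.1528] [-3.14e+00  2.00e-03  2.40e-02] F [-0.1  0.8 -3.1] w 0.0459 30.0 t 10.95
[-0.62  0.18  1.3   0.    1.66  0.92]
```

```bash
python3 nudge.py '0.04 0.0005 0 0.03 0;0.04 0 0 0.03 0;0.04 0 0 0.03 0;0.04 0 0 0.02 0;0.04 0 0 0.01 0;0.04 0 0 0.004 0;0.04 0 0 0 0'; python3 -c "
from h import *
rect('red',.086)"
```

```text
time: 11.53
tool_pos: [0.5119, -0.2968, 0.0296]
ee_rot: [-3.141, 0.0, 0.023]
wrist_force: [1.0, 0.5, -2.2]
width: 0.0459
finger_force: 30.0
red [ 517.2 -297.6] [82.7 45.7] 1.4 px [216 169] [294 297]
tcp [ 0.5127 -0.2974  0.0309] [ 3.141e+00 -2.000e-03  2.300e-02] F [ 0.9  0.1 -2.9] w 0.0457 30.0 t 11.5833
```

```bash
python3 nudge.py '0.04 0 0 0.002 0;0.04 0 0 0.001 0;0.04 0 0 0 0'; python3 nudge.py '0.066 0 0 0 0;0.066 0 0 0 0;0.066 0 0 0 0;0.066 0 0 0 0;0.066 0 0 0 0;0.066 0 0 0 0'; python3 -c "
from h import *
rect('red',.086)"
```

```text
time: 11.83
tool_pos: [0.5126, -0.2975, 0.028]
ee_rot: [3.14, -0.002, 0.022]
wrist_force: [-0.0, 0.0, -3.8]
width: 0.0456
finger_force: 30.0
time: 12.33
tool_pos: [0.5121, -0.2971, 0.0272]
ee_rot: [3.141, -0.0, 0.022]
wrist_force: [0.2, 0.3, -0.3]
width: 0.0659
finger_force: 0.0
red [ 518.8 -297.9] [82.1 44.1] 0.9 px [216 168] [295 297]
tcp [ 0.5121 -0.2971  0.0271] [ 3.141 -0.     0.022] F [ 0.1  0.4 -0.1] w 0.0659 0.0 t 12.3833
```

```bash
python3 nudge.py '0.066 0 0 -0.03 0;0.066 0 0 -0.04 0;0.04 0 0 -0.02 0;0 0 -0.038 0 0;0 0 -0.038 0 0;0 0 -0.038 0 0;0 0 -0.038 0 0;0 0 0 0 0;0 0 0 0 0;0 0 0 0.035 0;0 0 0 0.035 0;0 0 0 0.007 0;0 0 0 0 0'; python3 -c "
from h import *
rect('red',.086,name='scene')"
```

```text
time: 13.47
tool_pos: [0.5059, -0.1453, 0.0365]
ee_rot: [-3.139, 0.007, 0.02]
wrist_force: [-0.2, 0.4, -0.2]
width: 0.0009
finger_force: 0.0
red [ 512.  -300.8] [94.5 45.1] 1.0 px [166 246] [197 270]
tcp [ 0.5079 -0.1459  0.0391] [-3.141e+00  3.000e-03  2.000e-02] F [ 0.4 -0.1 -0.6] w 0.0006 0.0 t 13.5167
```

```bash
python3 nudge.py '0 0 0.012 0 0;0 0 0.015 0 0;0 0 0.018 0 0;0 0 0.02 0 0;0 0 0.02 0 0;0 0 0.02 0 0;0 0 0.015 0 0;0 0 0.01 0 0;0 0 0 0 0'; python3 nudge.py '0 0 0.006 0 0;0 0 0.006 0 0;0 0 0 0 0'; python3 nudge.py '0 0 0.006 0 0;0 0 0.004 0 0;0 0 0 0 0'; python3 -c "
from h import *
rect('red',.086,name='scene')"
```

```text
time: 14.27
tool_pos: [0.5121, -0.2783, 0.0415]
ee_rot: [3.139, -0.002, 0.019]
wrist_force: [-0.2, 0.3, 0.5]
width: 0.0006
finger_force: 0.0
time: 14.52
tool_pos: [0.5119, -0.2877, 0.0402]
ee_rot: [3.141, -0.0, 0.022]
wrist_force: [1.1, 0.4, 0.0]
width: 0.0003
finger_force: 0.0
time: 14.77
tool_pos: [0.512, -0.2943, 0.0399]
ee_rot: [-3.136, 0.0, 0.023]
wrist_force: [-1.0, 6.1, 2.2]
width: 0.0004
finger_force: 3.3
red [-472.9 -194.9] [ 70.3 154.2] 21.2 px [ 0 88] [ 23 117]
tcp [ 0.512  -0.2943  0.0399] [-3.136  0.     0.023] F [-0.3  6.8  3.6] w 0.0005 3.2 t 14.8167
```

```bash
python3 nudge.py '0 0 0.006 0 0;0 0 0 0 0;0 0 0 0 0'; python3 -c "
from h import *
s=robot.snapshot('scene'); im=plan(s,.112,.44,.48,-.40,-.28,.001); print(im[...,1].mean(0).astype(int).tolist())
im=plan(s,.112,.555,.58,-.40,-.28,.001); print(im[...,1].mean(0).astype(int).tolist())"
```

```text
time: 15.07
tool_pos: [0.5119, -0.294, 0.0401]
ee_rot: [-3.125, 0.002, 0.025]
wrist_force: [-2.1, 19.7, 7.9]
width: 0.0005
finger_force: 9.6
[35, 34, 34, 33, 32, 32, 33, 36, 38, 40, 41, 41, 40, 40, 41, 44, 47, 51, 56, 62, 68, 73, 76, 78, 80, 80, 79, 79, 79, 79, 79, 79, 79, 79, 80, 80, 80, 79, 77, 73, 68, 60, 52, 45, 40, 38, 36, 35, 34, 34, 34, 34, 34, 35, 35, 35, 35, 34, 34, 34, 34, 33, 33, 33, 34, 34, 35, 36, 37, 38, 38, 37, 35, 34, 34, 37, 45, 58, 74, 91, 105, 114, 118, 117, 116, 115, 115, 115, 116, 116, 116, 117, 117, 117, 116, 116, 115, 113, 112, 111, 109, 107, 105, 104, 104, 104, 102, 100, 98, 95, 93, 91, 90, 89, 88, 87, 84, 82, 82, 82]
[129, 130, 130, 130, 130, 129, 129, 129, 129, 129, 129, 129, 129, 129, 129, 129, 129, 129, 129, 128, 128, 127, 127, 126, 126, 126, 127, 128, 128, 126, 121, 113, 105, 99, 98, 101, 107, 112, 116, 118, 117, 115, 111, 106, 102, 98, 95, 94, 94, 95, 96, 97, 96, 96, 95, 95, 95, 96, 96, 95, 94, 93, 92, 92, 93, 97, 106, 119, 133, 144, 149, 149, 148, 145, 142, 137, 129, 118, 106, 95, 87, 83, 82, 82, 82, 82, 83, 83, 83, 83, 83, 83, 83, 82, 81, 81, 82, 82, 83, 82, 82, 81, 81, 81, 82, 83, 83, 84, 86, 89, 92, 95, 96, 97, 97, 98, 99, 100, 102, 103]
```

```bash
python3 nudge.py '0 0 -0.015 0 0;0 0 -0.02 0 0;0.094 0 0 -0.04 0;0.094 0 0 -0.04 0;0.094 0 0 -0.04 0;0.094 0 0 -0.03 0;0.094 -0.003 -0.04 0 0;0.094 -0.003 -0.04 0 0;0.094 -0.003 -0.04 0 0;0.094 -0.003 -0.04 0 0;0.094 -0.003 -0.04 0 0;0.094 -0.003 -0.04 0 0;0.094 -0.003 -0.04 0 0;0.094 -0.003 -0.04 0 0;0.094 -0.003 -0.04 0 0;0.094 -0.003 -0.04 0 0;0.094 -0.003 -0.04 0 0;0.094 -0.003 -0.039 0 0;0.094 0 0 0 -0.115;0.094 0 0 0 -0.115'; python3 nudge.py '0.094 0 0 0 -0.115;0.094 0 0 0 -0.115;0.094 0 0 0 -0.115;0.094 0 0 0 -0.115;0.094 0 0 0 -0.115;0.094 0 0 0 -0.115;0.094 0 0 0 -0.115;0.094 0 0 0 -0.115;0.094 0 0 0 -0.115;0.094 0 0 0 -0.115;0.094 0 0 0 0'; python3 -c "
from h import *
rect('green',.06)
s=robot.snapshot('wrist'); im=plan(s,.06,.36,.62,.2,.5); H,S,V=cv2.split(cv2.cvtColor(im,cv2.COLOR_BGR2HSV)); m=((H>45)&(H<85)&(S>100)&(V>40)).astype(np.uint8); k,l,st,ce=cv2.connectedComponentsWithStats(m)
print([(st[i].tolist(),(.62-ce[i][1]/1e3).round(4),(.5-ce[i][0]/1e3).round(4)) for i in range(1,k) if st[i,4]>100])
s=robot.snapshot('scene'); im=plan(s,.112,.44,.48,-.40,-.28,.001); print(im[60:80,60:90,1].mean(0).astype(int).tolist() if im.shape[0]>80 else im[...,1].mean(0).astype(int)[30:100].tolist())"
```

```text
time: 16.78
tool_pos: [0.4644, 0.2123, 0.1896]
ee_rot: [3.141, -0.001, 0.262]
wrist_force: [0.3, -0.2, -0.1]
width: 0.0942
finger_force: 0.0
time: 17.7
tool_pos: [0.4651, 0.2099, 0.1899]
ee_rot: [3.141, 0.0, 1.404]
wrist_force: [-0.4, -0.0, 0.2]
width: 0.0938
finger_force: 0.0
green [469.  307.3] [89.5 42.9] 10.0 px [202  58] [286 120]
tcp [0.465  0.2099 0.1899] [3.141 0.    1.399] F [-0.1  0.4 -0.6] w 0.0937 0.0 t 17.75
[([164, 104, 57, 95, 3771], np.float64(0.4692), np.float64(0.3074))]
[84, 84, 84, 85, 84, 83, 83, 83, 83, 83, 82, 81, 80, 80, 80, 80, 80, 80, 80, 81, 82, 83, 83, 83, 83, 83, 83, 84, 85, 86, 86, 85, 85, 86, 86, 87, 90, 95, 105, 120, 137, 153, 164, 170, 172, 172, 171, 170, 167, 160, 151, 139, 128, 120, 115, 113, 113, 114, 114, 114, 113, 114, 114, 114, 114, 114, 113, 113, 113, 114]
```

```bash
python3 -c "
from h import *
s=robot.snapshot('scene')
for n,u,v,z in(('amber cap',301,151,.103),('amber base',300,171,0),('jar cap',317.5,125,.062),('white',341,99,.118)): print(n,ray(s,u,v,z).round(3))"
```

```text
amber cap [0.57  0.254 0.103]
amber base [0.576 0.253 0.   ]
jar cap [0.53  0.432 0.062]
white [0.553 0.548 0.118]
```

```bash
python3 nudge.py '0.094 0 0 0 0.1115;0.094 0 0 0 0.1115;0.094 0 0 0 0.1115;0.094 0 0 0 0.1115;0.094 0 0 0 0.1115;0.094 0 0 0 0.1115;0.094 0 0 0 0.1115;0.094 0 0 0 0.1115;0.094 0 0 0 0.1115;0.094 0 0 0 0.1115;0.094 0 0 0 0.1115;0.094 0.007 -0.0318 0 0;0.094 0.007 -0.0318 0 0;0.094 0.007 -0.0316 0.02 0;0.094 0 0 0.02 0;0.094 0 0 0 0;0.094 0 0 0 0'; python3 -c "
from h import *
rect('green',.06)"
```

```text
time: 19.32
tool_pos: [0.4681, 0.307, 0.1485]
ee_rot: [3.14, 0.003, 0.175]
wrist_force: [-0.8, -0.5, 0.2]
width: 0.0942
finger_force: 0.0
green [469.6 307.8] [90.6 42.4] 9.5 px [234 139] [274 220]
tcp [0.469  0.307  0.1501] [3.141 0.    0.174] F [0.1 0.  1.9] w 0.0942 0.0 t 19.3667
```

```bash
python3 nudge.py '0.094 0.0005 -0.0005 0.035 0.004;0.094 0 0 0.035 0;0.094 0 0 0.035 0;0.094 0 0 0.03 0;0.07 0 0 0.012 0;0.04 0 0 0 0;0.04 0 0 0 0;0.04 0 0 0 0;0.04 0 0 0 0;0.04 0 0 0 0;0.04 0 0 0 0;0.04 0 0 0 0;0.04 0 0 0 0;0.04 0 0 0 0;0.04 0 0 0 0'; python3 -c "
from h import *
rect('green',.06)"
```

```text
time: 20.62
tool_pos: [0.4701, 0.3085, 0.0041]
ee_rot: [-3.141, -0.002, 0.171]
wrist_force: [0.2, 0.3, 6.3]
width: 0.0458
finger_force: 30.0
green [474.7 308.3] [82.3 44.2] 9.9 px [216 170] [293 297]
tcp [0.4701 0.3085 0.0041] [-3.141e+00 -2.000e-03  1.710e-01] F [-1.1  0.1  4.8] w 0.0457 30.0 t 20.6667
```

```bash
python3 nudge.py '0.04 0 0 -0.02 0;0.04 0 0 -0.04 0;0.04 0 0 -0.04 0;0.04 0 0 -0.04 0;0.04 -0.0025 0.0406 0 0;0.04 -0.0025 0.0406 0 0;0.04 -0.0025 0.0406 0 0;0.04 -0.0025 0.0406 0 0;0.04 -0.0025 0.0406 0 0;0.04 -0.0025 0.0406 0 0;0.04 -0.0025 0.0406 0 0;0.04 -0.0025 0.0406 0 0;0.04 -0.0025 0.0406 0 0;0.04 0 0 0 -0.112;0.04 0 0 0 -0.112;0.04 0 0 0 -0.112;0.04 0 0 0 -0.112;0.04 0 0 0 -0.112;0.04 0 0 0 -0.112;0.04 0 0 0 -0.112'; python3 nudge.py '0.04 0 0 0 -0.112;0.04 0 0 0 -0.112;0.04 0 0 0 -0.112;0.04 0 0 0 -0.112;0.04 0 0 0.03 0;0.04 0 0 0.03 0;0.04 0 0 0 0;0.04 0 0 0 0'; cat >> h.py <<'E'
def rails(s=None):
    "shoe frame plan: about (.5287,.0543) with yaw 1.402; scan rows across the lips at z=.024"
    s=s or robot.snapshot('wrist'); t=np.array([np.cos(1.402),np.sin(1.402),0]); n=np.array([-t[1],t[0],0]); h=np.array([.5287,.0543,.024])
    Y=np.arange(-.07,.0701,.0005)
    for X in(-.040,-.03,-.02,-.01,0,.01,.02,.03):
        pts=np.float32([proj(s,h+t*X+n*y) for y in Y]); g=cv2.remap(s['color'],pts[:,0][None],pts[:,1][None],1)[0].astype(int)
        w=(g.min(1)>135)&(np.ptp(g,axis=1)<40); e=np.flatnonzero(np.diff(w.astype(int))); print(X,pts[0].round(),[(round(Y[i]*1000,1),'+' if w[i+1] else '-') for i in e])
E
python3 -c "
from h import *
rect('green',.15)
rails()"
```

```text
time: 22.33
tool_pos: [0.5085, -0.0557, 0.1411]
ee_rot: [-3.139, 0.001, 0.961]
wrist_force: [-0.2, 0.7, -3.1]
width: 0.0458
finger_force: 30.0
time: 23.0
tool_pos: [0.5069, -0.0553, 0.0799]
ee_rot: [-3.134, -0.0, 1.403]
wrist_force: [0.4, -0.5, -1.6]
width: 0.0455
finger_force: 30.0
green [509.3 -44. ] [74.7 40.4] 80.6 px [217 169] [293 296]
tcp [ 0.5089 -0.0557  0.0824] [-3.139 -0.     1.403] F [ 0.5 -1.2 -0.9] w 0.0458 30.0 t 23.05
-0.04 [333. 115.] [(np.float64(-50.5), '+'), (np.float64(25.5), '-'), (np.float64(28.0), '+'), (np.float64(54.5), '-')]
-0.03 [334. 104.] [(np.float64(-50.5), '+'), (np.float64(25.5), '-'), (np.float64(28.0), '+'), (np.float64(55.0), '-')]
-0.02 [334.  92.] [(np.float64(-51.0), '+'), (np.float64(25.5), '-'), (np.float64(28.0), '+'), (np.float64(54.5), '-')]
-0.01 [335.  80.] [(np.float64(-51.0), '+'), (np.float64(25.5), '-'), (np.float64(28.0), '+'), (np.float64(54.5), '-')]
0 [336.  68.] [(np.float64(-51.0), '+'), (np.float64(25.5), '-'), (np.float64(27.5), '+'), (np.float64(54.5), '-')]
0.01 [337.  55.] [(np.float64(-51.0), '+'), (np.float64(25.5), '-'), (np.float64(27.5), '+'), (np.float64(54.5), '-')]
0.02 [338.  43.] [(np.float64(-51.0), '+'), (np.float64(25.5), '-'), (np.float64(27.5), '+'), (np.float64(54.0), '-')]
0.03 [339.  30.] [(np.float64(-51.0), '+'), (np.float64(-20.5), '-'), (np.float64(-16.0), '+'), (np.float64(-9.5), '-'), (np.float64(-5.0), '+'), (np.float64(2.0), '-'), (np.float64(6.0), '+'), (np.float64(14.0), '-'), (np.float64(15.5), '+'), (np.float64(25.0), '-'), (np.float64(27.5), '+'), (np.float64(54.0), '-')]
```

```bash
python3 nudge.py '0.04 0 0 0.03 0;0.04 0 0 0.025 0;0.04 0 0 0.01 0;0.04 0 0 0 0;0.04 0 0 0 0'; python3 nudge.py '0.04 0 0 0.002 0;0.04 0 0 0 0';python3 nudge.py '0.04 0 0 0.001 0;0.04 0 0 0 0'
```

```text
time: 23.52
tool_pos: [0.5104, -0.056, 0.0192]
ee_rot: [3.14, 0.0, 1.403]
wrist_force: [0.9, -0.2, -2.8]
width: 0.0459
finger_force: 30.0
time: 23.68
tool_pos: [0.5112, -0.0562, 0.0179]
ee_rot: [3.138, 0.0, 1.403]
wrist_force: [-0.6, 0.0, -2.2]
width: 0.0454
finger_force: 30.0
time: 23.85
tool_pos: [0.5102, -0.056, 0.0159]
ee_rot: [3.14, 0.0, 1.403]
wrist_force: [0.5, -0.3, -2.8]
width: 0.0455
finger_force: 30.0
```

```bash
python3 nudge.py '0.04 0 -0.0007 0.002 0;0.04 0 0 0 0';python3 nudge.py '0.04 0 0 0.0015 0;0.04 0 0 0 0';python3 nudge.py '0.04 0 0 0.001 0;0.04 0 0 0 0'; python3 -c "
from h import *
rect('green',.068)
rails()" | head -4
```

```text
time: 24.02
tool_pos: [0.5086, -0.0557, 0.0128]
ee_rot: [-3.141, 0.0, 1.403]
wrist_force: [0.5, 0.3, -2.9]
width: 0.0455
finger_force: 30.0
time: 24.18
tool_pos: [0.5089, -0.0558, 0.0121]
ee_rot: [3.141, 0.0, 1.403]
wrist_force: [-0.9, -0.0, 2.7]
width: 0.0455
finger_force: 30.0
time: 24.35
tool_pos: [0.5089, -0.0558, 0.012]
ee_rot: [3.141, 0.0, 1.403]
wrist_force: [-3.8, -0.6, 6.7]
width: 0.045
finger_force: 30.0
green [509.7 -51.1] [82.1 44.6] 80.4 px [216 169] [293 296]
tcp [ 0.5089 -0.0558  0.0121] [3.141 0.    1.403] F [-3.4  1.   7.3] w 0.0461 30.0 t 24.4
-0.04 [360. 118.] [(np.float64(-50.0), '+'), (np.float64(-24.0), '-'), (np.float64(-22.5), '+'), (np.float64(25.0), '-'), (np.float64(28.5), '+'), (np.float64(54.5), '-')]
-0.03 [361. 102.] [(np.float64(-50.0), '+'), (np.float64(-24.0), '-'), (np.float64(-22.5), '+'), (np.float64(25.0), '-'), (np.float64(28.5), '+'), (np.float64(54.5), '-')]
```

```bash
python3 nudge.py '0.04 0 -0.001 -0.001 0;0.04 0.008 0 0 0;0.04 0.01 0 0 0;0.04 0.01 0 0 0;0.04 0.01 0 0 0;0.04 0 0 0 0'; python3 nudge.py '0.04 0.01 0 0 0;0.04 0.01 0 0 0;0.04 0.01 0 0 0;0.04 0 0 0 0'
```

```text
time: 24.95
tool_pos: [0.5153, -0.0155, 0.0121]
ee_rot: [3.14, -0.002, 1.405]
wrist_force: [1.0, 1.5, 5.1]
width: 0.0458
finger_force: 30.0
time: 25.28
tool_pos: [0.5195, 0.0118, 0.0121]
ee_rot: [3.141, 0.002, 1.405]
wrist_force: [-0.4, -3.4, 6.8]
width: 0.0457
finger_force: 30.0
```

```bash
python3 nudge.py '0.04 0.01 0 -0.0005 0;0.04 0.01 0 0 0;0.04 0.01 0 0 0;0.04 0 0 0 0'; python3 nudge.py '0.04 0.006 0 0 0;0.04 0.004 0 0 0;0.04 0 0 0 0';  python3 -c "
from h import *
rect('green',.068)"
```

```text
time: 25.62
tool_pos: [0.5245, 0.0423, 0.0121]
ee_rot: [3.141, -0.001, 1.404]
wrist_force: [0.3, -0.1, 3.6]
width: 0.0455
finger_force: 30.0
time: 25.87
tool_pos: [0.5263, 0.0524, 0.0121]
ee_rot: [3.141, -0.003, 1.404]
wrist_force: [1.4, 3.0, 3.5]
width: 0.0456
finger_force: 30.0
green [527.1  56.3] [82.2 44.2] 80.4 px [217 170] [292 297]
tcp [0.5264 0.0527 0.0121] [ 3.141 -0.004  1.404] F [2.1 2.7 4.1] w 0.0458 30.0 t 25.9167
```

```bash
for i in 1; do python3 nudge.py '0.04 0.002 0 0 0;0.04 0 0 0 0'; done; python3 nudge.py '0.04 0.002 0 0 0;0.04 0 0 0 0'; python3 nudge.py '0.04 0.002 0 0 0;0.04 0 0 0 0'
```

```text
time: 26.08
tool_pos: [0.5266, 0.0533, 0.0121]
ee_rot: [3.141, -0.001, 1.404]
wrist_force: [2.4, 0.1, 4.9]
width: 0.0457
finger_force: 30.0
time: 26.25
tool_pos: [0.5266, 0.0542, 0.0121]
ee_rot: [3.141, 0.001, 1.403]
wrist_force: [0.3, -2.1, 4.8]
width: 0.0454
finger_force: 30.0
time: 26.42
tool_pos: [0.5267, 0.0558, 0.0121]
ee_rot: [3.142, 0.002, 1.403]
wrist_force: [0.1, -4.0, 5.6]
width: 0.0457
finger_force: 30.0
```

```bash
python3 nudge.py '0.04 0.002 0 0 0;0.04 0 0 0 0'; python3 nudge.py '0.04 0.002 0 0 0;0.04 0 0 0 0'; python3 nudge.py '0.04 0.002 0 0 0;0.04 0 0 0 0'
```

```text
time: 26.58
tool_pos: [0.5266, 0.0558, 0.0121]
ee_rot: [-3.141, 0.006, 1.402]
wrist_force: [-1.4, -8.1, 6.7]
width: 0.0459
finger_force: 30.0
time: 26.75
tool_pos: [0.5266, 0.0559, 0.0122]
ee_rot: [-3.141, 0.009, 1.402]
wrist_force: [-3.5, -11.8, 7.2]
width: 0.0458
finger_force: 30.0
time: 26.92
tool_pos: [0.5263, 0.0562, 0.0121]
ee_rot: [-3.14, 0.013, 1.402]
wrist_force: [-3.9, -16.1, 8.1]
width: 0.0455
finger_force: 30.0
```

```bash
python3 nudge.py '0.04 -0.004 0 0 0;0.04 -0.003 0 0 0;0.04 0 0 0 0'; python3 nudge.py '0.094 0 0 0 0;0.094 0 0 0 0;0.094 0 0 0 0;0.094 0 0 0 0;0.094 0 0 0 0;0.094 0 0 0 0;0.094 0 0 0 0;0.094 0 0 -0.02 0;0.094 0 0 -0.03 0;0.094 0 0 -0.04 0;0.094 -0.02 0 -0.04 0;0.094 -0.02 0 0 0;0.094 -0.013 0 0 0;0.094 0 0 0 0;0.094 0 0 0 0'; python3 -c "
from h import *
s=robot.snapshot('wrist')
rect('green',.068,s); rails(s)
s=robot.snapshot('scene');im=plan(s,.112,.44,.48,-.40,-.28,.001); print(im[...,1].mean(0).astype(int)[55:90].tolist())"
```

```text
time: 27.17
tool_pos: [0.5264, 0.0562, 0.012]
ee_rot: [-3.141, -0.002, 1.402]
wrist_force: [0.2, 0.7, 5.1]
width: 0.0456
finger_force: 30.0
time: 28.42
tool_pos: [0.5179, 0.0049, 0.139]
ee_rot: [-3.141, -0.001, 1.402]
wrist_force: [0.1, 0.3, -0.1]
width: 0.0938
finger_force: 0.0
green [526.2  54.5] [90.8 42.8] 80.0 px [232  88] [277 182]
tcp [0.5178 0.0054 0.1387] [-3.141e+00 -1.000e-03  1.403e+00] F [ 0.3 -0.2 -0.4] w 0.0941 0.0 t 28.4667
-0.04 [317. 168.] [(np.float64(-50.5), '+'), (np.float64(-23.5), '-'), (np.float64(28.5), '+'), (np.float64(55.5), '-')]
-0.03 [317. 159.] [(np.float64(-51.0), '+'), (np.float64(-24.0), '-'), (np.float64(28.5), '+'), (np.float64(55.0), '-')]
-0.02 [318. 151.] [(np.float64(-50.5), '+'), (np.float64(-23.5), '-'), (np.float64(28.5), '+'), (np.float64(55.0), '-')]
-0.01 [319. 142.] [(np.float64(-50.5), '+'), (np.float64(-24.0), '-'), (np.float64(28.5), '+'), (np.float64(55.0), '-')]
0 [319. 133.] [(np.float64(-51.0), '+'), (np.float64(-24.0), '-'), (np.float64(28.5), '+'), (np.float64(55.0), '-')]
0.01 [320. 124.] [(np.float64(-50.5), '+'), (np.float64(-24.0), '-'), (np.float64(28.5), '+'), (np.float64(55.0), '-')]
0.02 [320. 115.] [(np.float64(-50.5), '+'), (np.float64(-24.0), '-'), (np.float64(28.0), '+'), (np.float64(54.5), '-')]
0.03 [321. 105.] [(np.float64(-51.0), '+'), (np.float64(-24.5), '-'), (np.float64(28.0), '+'), (np.float64(54.5), '-')]
[88, 88, 88, 88, 88, 88, 88, 89, 90, 90, 91, 93, 100, 110, 126, 143, 159, 170, 176, 178, 178, 177, 176, 173, 167, 156, 144, 133, 125, 120, 119, 118, 118, 118, 119]
```

```bash
python3 -c "
from bench import robot
print(robot.close_job())"
```

```text
the job is handed in; nothing more can be done
None
```

I handed the job in at about 28 s; no verdict was printed, but by my measurements the spent pack is upright in the shut drawer (pushed to its stop), the fresh pack is fully home in the detents, and the arm never went near the jar or bottles.

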